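# Load the router bit and lift the caddy

## Task

Take the router bit out of the small bench block and stand it fully home in the empty bore of the wooden bit caddy, and let go of it, while the caddy is still on the bench. Then lift the caddy by its handle bar to about 10 cm clear of the bench and finish while still holding it there, level and still, with both bits seated in it. Do not tip the caddy or drop a bit, and leave the glue bottle, sanding block and screwdriver where they are.

Things in the scene. Friction and masses are not known exactly. Their poses are not given: they have to be found in the camera images.
- bit: The router bit to load (120 g nominal): a steel shank, 12 mm diameter and 34 mm long with a chamfered foot, below a dark steel cutter, 24 mm diameter (26 mm over its two blades) and 40 mm tall. Total height 74 mm. Origin at the centre of the shank's foot, z up the bit to the cutter. It starts upright in the bench block, its cutter resting on the block's top and its shank in the bore. It is round: grip the cutter from any side.
- stand: The bench block that first holds the bit: a wooden block 80 x 80 x 45 mm high, fixed to the bench, with one bore 14 mm wide and 40 mm deep in the middle of its top. Origin at the centre of its underside, z up.
- caddy: The bit caddy, loose on the bench, about 0.42 kg empty: a wooden block 80 mm (its x) by 210 mm (its y) by 45 mm high, with a bore in the top near each end (x = 0, y = +82 mm empty and y = -82 mm occupied; 14 mm wide, 40 mm deep, slightly chamfered), and a handle over its middle: two upright posts (30 mm along x, 12 mm along y, from y = 42 to 54 mm either side, up to 109 mm above the bench) joined by a horizontal bar. Origin at the centre of its underside, z up.
- bar (a point): The middle of the caddy's handle bar, 98 mm above the caddy's underside and over its centre. The bar runs along the caddy's y, 84 mm clear between the posts, 16 mm wide along the caddy's x and 22 mm tall, 42 mm of free space under it. Axes as the caddy's.
- empty_bore (a point): Centre of the mouth of the caddy's empty bore, on the block's top, 45 mm above the caddy's underside. Axes as the caddy's.
- empty_seat (a point): The point 34 mm straight below empty_bore, inside the bore: where the foot of the shank is when the bit is fully home with its cutter resting on the block's top. Axes as the caddy's.
- other_bit: The router bit already in the caddy's other bore (120 g nominal), fully home: the same shank, a wider and lower cutter, 32 mm diameter and 20 mm tall, with a bearing of 14 mm diameter and 8 mm on top. Origin at the centre of the shank's foot, z up.
- other_seat (a point): The point 34 mm below the mouth of the caddy's occupied bore, where the foot of the other bit rests when fully home. Axes as the caddy's.
- glue: Glue bottle standing on the bench, 56 mm diameter, 125 mm tall: leave it alone. Origin at the centre of its underside.
- sander: Sanding block, 62 x 115 x 36 mm, lying on the bench: leave it alone. Origin at the centre of its underside.
- screwdriver: Screwdriver, 200 mm long, lying on the bench: leave it alone. Its x axis runs from handle to tip.
Things that resemble listed ones, but are neither listed nor needed, are in the scene too. There is more than one size of the caddy; the job needs the middle-sized.

How it is judged (in metres and radians):
On the way, in this order (a step that is already met when the one before it is completed fails the run):
1. the bit is fully home in the empty bore and let go, the caddy standing on the bench (distance between bit and empty_seat below 0.004 m and angle between the z axis of bit and the z axis of caddy, either way round below 0.1 rad and height (world z) of caddy below 0.01 m and angle between caddy's own z axis and vertical below 0.05 rad and contact force between the fingers and bit below 0.1 N), for 0.2 s.
2. the caddy is lifted off the bench in the gripper (height (world z) of caddy above 0.03 m and contact force between the fingers and caddy above 1 N), for 0.1 s.
At the end, for the whole second after the job is handed in: The gripper holds the caddy with its underside 60 to 160 mm above the bench, tilted less than 0.12 rad, moving slower than 20 mm/s and 0.1 rad/s; the caddy rests on nothing else; each bit is in its bore, foot within 4 mm of its fully home point and parallel to the bore within 0.1 rad (height (world z) of caddy between 0.06 and 0.16 m and angle between caddy's own z axis and vertical below 0.12 rad and linear speed of caddy below 0.02 m/s and angular speed of caddy below 0.1 rad/s and contact force between the fingers and caddy above 1 N and distance between bit and empty_seat below 0.004 m and angle between the z axis of each of bit, other_bit and the z axis of caddy, either way round below 0.1 rad and distance between other_bit and other_seat below 0.004 m and contact force between caddy and glue below 0.1 N and contact force between caddy and sander below 0.1 N and contact force between caddy and screwdriver below 0.1 N and contact force between caddy and stand below 0.1 N); the arm keeps its last pose, push and grip.
It fails at once if the caddy is tipped by more than 0.35 rad (angle between caddy's own z axis and vertical above 0.35 rad).
It fails at once if a bit is dropped or knocked over (tilted by more than 0.7 rad) (angle between any of bit, other_bit's own z axis and vertical above 0.7 rad).
It fails at once if the glue bottle, sanding block or screwdriver is moved by more than 30 mm (distance of any of glue, sander, screwdriver from where it was at the start of the episode above 0.03 m).
It also fails if it takes over 51 s, if anything falls off the work surface, if the arm or the gripper's body presses on something with over 40 N, if the wrist force passes 120 N, or if a joint passes its speed limit or range.

## Robot

A 7-joint arm with a two-finger parallel gripper is mounted at the origin on the work surface. World frame = base frame: x ahead of the robot, y to its left, z up, the work surface at z = 0. Lengths are in m, angles in degrees, forces in N, time in s.
With the tool pointing down it reaches from about 0.425 to 0.875 m from the base axis. Payload 4.7 kg.
Tool frame: the origin (TCP) lies on the centre line of the jaws, within the pads' length; the fingertips stand 8 mm ahead of it and the grasp point (between the pads) lies 11 mm behind it; z points along the fingers, x is the direction in which the jaws open and shut, and the axes are right-handed (so a half turn about z gives the same grasp; the last joint's range is limited). The gripper opens to 87 mm and grips with 3 to 60 N. Pads are 19 mm wide; open, the fingers measure 117 mm over their backs; the gripper's body (75 mm by 190 mm) begins 51 mm behind the grasp point.
Start: joints at [-69.379, 18.392, -4.016, 83.108, 1.295, 78.541, -3.26], TCP at [0.22, 0.612, 0.231] pointing down, gripper open.
Joint ranges: [-163.93, 163.93], [-17.29, 119.83], [-79.2, 71.16], [3.27, 140.29], [-89.18, 269.18], [5.43, 117.66], [-154.24, 154.24]. Speed limits (degrees/s): [147.25, 147.25, 180, 180, 180, 180, 180].

## Interface

Orientations are given as [roll, pitch, yaw] about the fixed x, y, z axes, in that order (R = Rz(yaw) Ry(pitch) Rx(roll)).
In Python, from cell import telemetry, read_camera, get_calibration, sign_off gives the robot as it stands. The module is installed in compiled form; this text tells all that it offers.
- The arm moves only by the tool carry_out, never from a script. Its arguments are lists of equal length, an entry for each row: "translation": the shift along the tool's x, y, z in cm, a list of three; "turn": the turn about the tool's z in rad; "gripper": the opening, from 0 (shut) to 1 (fully open). In form: {"translation": [[dx, dy, dz], ...], "turn": [turn, ...], "gripper": [gripper, ...]}. A call has 1 to 5 rows; each row is the pose to reach, as a shift and turn from the pose commanded when the call began, along the tool's axes at that moment; what a row does not reach only later rows make up. A row lasts 1/8 s, in which the tool goes at most 62.5 mm and 10.7 degrees, less where a joint would pass 70% of its speed; a pose out of reach is approached as far as the arm can. A call with a gripper value outside its range is refused whole. The fingers move at their own pace and stop on an object; "squeeze" is the grip in N (left out, the last holds). Time passes only in rows, so rows that repeat a pose let the fingers close. It gives the time, the measured TCP pose, the force and the opening at its end, in the units of the state.
- telemetry.get_obs(): the state, without advancing time (a new reading comes with each control period).
- read_camera(name): name is "scene" or "side" or "wrist"; returns the picture (480x640x3 uint8, red, green, blue); there is no depth.
- get_calibration(name): a dict with "fx", "fy", "cx", "cy" (pixels), "R" (3x3) and "t" (3): a world point X has camera coordinates R X + t. Camera axes: x right, y down, z forward; pixel columns grow to the right and rows downward; lengths in m; the calibration is good to about 2 mm. A picture is of the moment at which its call begins: read the wrist's pose just before it. get_calibration takes no time and is no camera call; for the wrist camera it gives the pose at the moment of the call.
- sign_off(): hands the job in, once; it reports no verdict.
The state is a dict: "time_s": time; "qpos": joint angles; "joint_velocities": joint speeds; "effort": joint torques, N m; "tool_pos": TCP position; "tool_rot": TCP orientation; "force": force on the tool from outside, world axes, zero at the start; "wrist_torque": the same for the moment, N m; "grip_width": finger opening in m.
Only numpy, scipy, OpenCV 4.12 (cv2) and the standard library are available. Lean on these libraries where they do the work, as an engineer would, in place of code of your own. Each camera call takes 0.05 s, during which the arm holds its last target.

## Working session

There is one attempt and no reset: what is moved stays moved. The work goes in short steps, Python scripts to look and compute and a tool call to move; the robot and the scene stay as the last step left them, time stands still between calls to the robot, and variables do not carry over. Pictures are saved under pics/ and viewed, and the job is handed in when it is done.

Besides the shell and the picture viewer there is one more tool, called after "Call:" by a JSON object that holds its "fn" and its "kwargs", one argument or row to a line. carry_out: Moves the arm, as the interface text tells. Its arguments: {"type":"object","properties":{"translation":{"type":"array","items":{"type":"array","items":{"type":"number"}}},"turn":{"type":"array","items":{"type":"number"}},"gripper":{"type":"array","items":{"type":"number"}},"squeeze":{"type":"number"}},"required":["translation","turn","gripper"]}

```bash
mkdir -p pics; cat > h.py <<'E'
import numpy as np, cv2
from cell import telemetry, read_camera, get_calibration, sign_off
def snap(name, fn):
    im=read_camera(name); cv2.imwrite('pics/'+fn+'.png', im[:,:,::-1]); return im
E
python3 - <<'E'
from h import *
print(telemetry.get_obs())
for n in ['scene','side','wrist']:
    c=get_calibration(n); print(n,c); np.save('cal_'+n+'.npy',c,allow_pickle=True)
    snap(n,n+'0')
E
```

```text
{'time_s': 0.0, 'qpos': array([-69.37858758,  18.44013266,  -4.01477589,  83.17534355,
         1.29329813,  78.54237169,  -3.26136072]), 'joint_velocities': array([ 0.01565367, -0.00365922,  0.00394803, -0.09415956, -0.03876823,
       -0.01647206, -0.00488149]), 'effort': array([ 3.09953816e-05, -4.91286063e+01, -4.03533652e-01, -3.12527275e+01,
       -6.38065115e-02,  4.37069067e-02,  1.76980120e-04]), 'tool_pos': array([0.22018239, 0.61098307, 0.22944538]), 'tool_rot': array([1.79995562e+02, 1.12699041e-01, 7.01859253e+01]), 'force': array([0.70594905, 0.39898583, 0.03618684]), 'wrist_torque': array([0.00750651, 0.0439206 , 0.0166753 ]), 'grip_width': 0.08704671688898213}
scene {'fx': 488.3425913170122, 'fy': 488.3425913170122, 'cx': 313.57526924859394, 'cy': 239.27436060602813, 'R': array([[ 0.76825004,  0.63974864, -0.02266183],
       [ 0.35567105, -0.45601057, -0.81581399],
       [-0.53224992,  0.61868897, -0.57787021]]), 't': array([-0.41872892, -0.10915864,  1.22029876])}
side {'fx': 436.5554180702941, 'fy': 436.5554180702941, 'cx': 313.92706209081973, 'cy': 238.93520016248095, 'R': array([[ 0.98217441, -0.18731033,  0.01575656],
       [-0.08615365, -0.52307946, -0.84791829],
       [ 0.16706579,  0.83144616, -0.52989273]]), 't': array([-0.52632452,  0.11514908,  0.84646426])}
wrist {'fx': 388.1776295516163, 'fy': 388.1776295516163, 'cx': 322.4596219607206, 'cy': 241.76512238085814, 'R': array([[ 0.3382135 ,  0.94106849, -0.00131075],
       [ 0.89617443, -0.32165319,  0.30563152],
       [ 0.28719858, -0.10454337, -0.95214897]]), 't': array([-0.64800059, -0.03690258,  0.39143294])}
```

View pics/scene0.png

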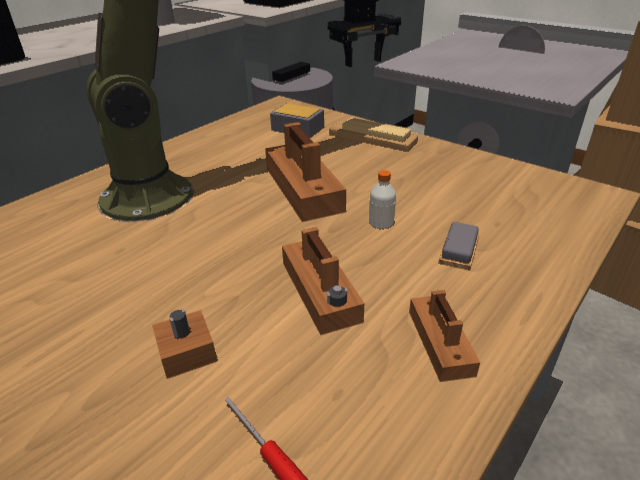

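View pics/side0.png

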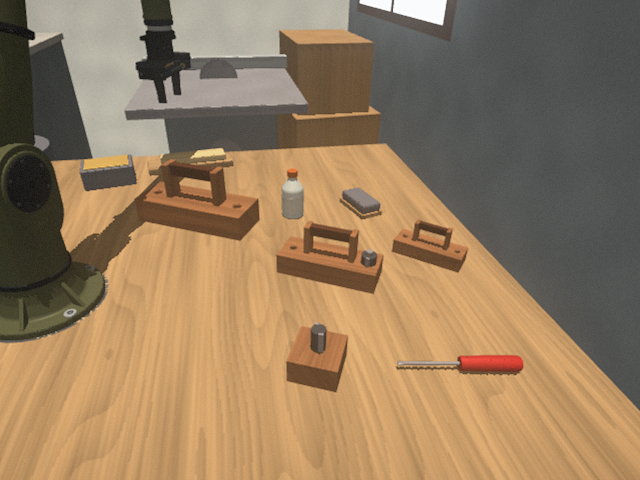

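View pics/wrist0.png

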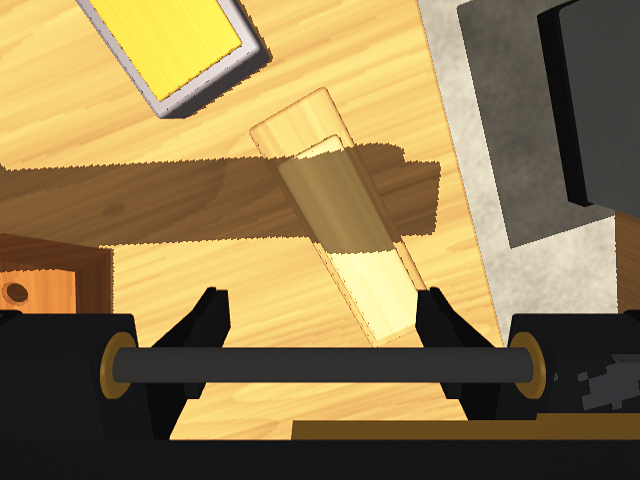

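```bash
python3 - <<'E'
from h import *
s=cv2.imread('pics/scene0.png'); d=cv2.imread('pics/side0.png')
a=cv2.resize(s[225:335,270:370],None,fx=5,fy=5,interpolation=cv2.INTER_CUBIC)
b=cv2.resize(d[215:295,270:390],None,fx=6,fy=6,interpolation=cv2.INTER_CUBIC)
c=cv2.resize(s[300:380,145:225],None,fx=7,fy=7,interpolation=cv2.INTER_CUBIC)
e=cv2.resize(d[315:395,280:360],None,fx=7,fy=7,interpolation=cv2.INTER_CUBIC)
cv2.imwrite('pics/a.png',a);cv2.imwrite('pics/b.png',b);cv2.imwrite('pics/c.png',c);cv2.imwrite('pics/e.png',e)
E
```

```text
(no output)
```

View pics/a.png

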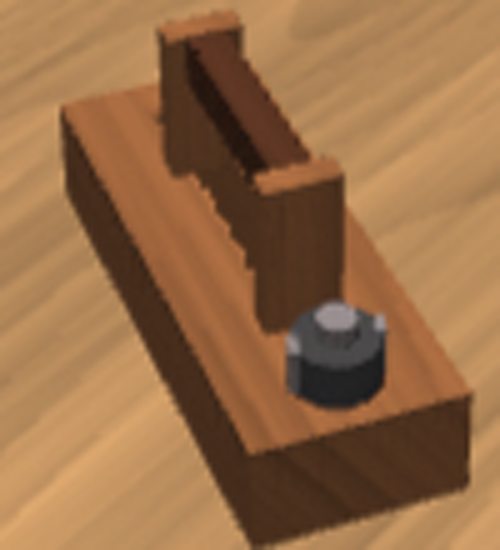

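View pics/b.png

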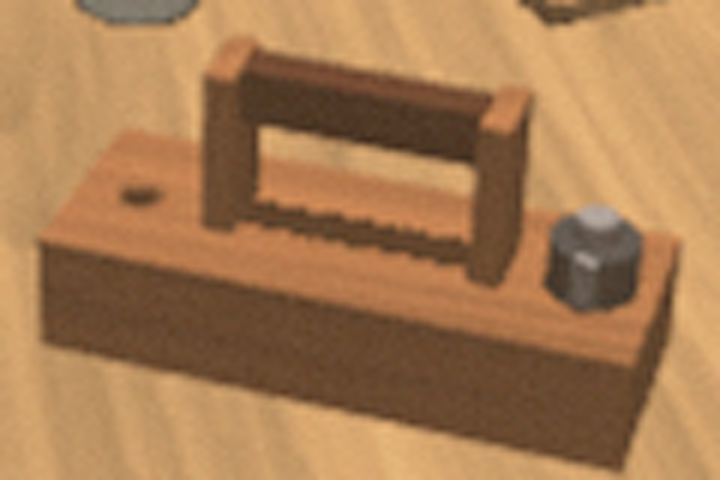

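View pics/c.png

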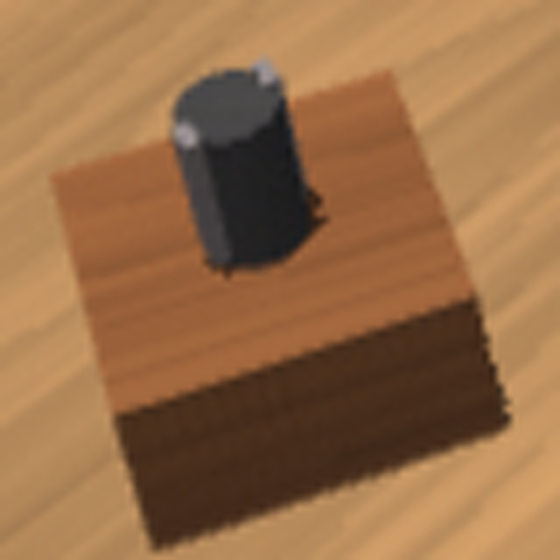

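View pics/e.png

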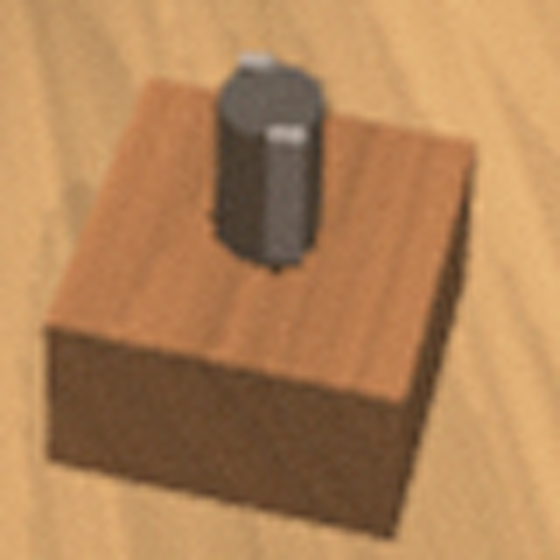

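```bash
cat > fit.py <<'E'
from h import *
from scipy.optimize import least_squares
def proj(c,X):
    p=c['R']@np.asarray(X,float).reshape(3)+c['t']; return np.array([c['fx']*p[0]/p[2]+c['cx'],c['fy']*p[1]/p[2]+c['cy']])
def cr(o,k,u,v): return np.array([o[0]+(u+.5)/k-.5,o[1]+(v+.5)/k-.5])
def fit(obs,x0):
    def f(p):
        c,s=np.cos(p[2]),np.sin(p[2]); R=np.array([[c,-s,0],[s,c,0],[0,0,1]])
        return np.concatenate([proj(C,R@np.array(X)+[p[0],p[1],0])-q for C,X,q in obs])
    r=least_squares(f,x0); return r.x,r.fun.reshape(-1,2)
E
python3 - <<'E'
from fit import *
S=get_calibration('scene');D=get_calibration('side')
a=lambda u,v:cr((270,225),5,u,v); b=lambda u,v:cr((270,215),6,u,v)
c=lambda u,v:cr((145,300),7,u,v); e=lambda u,v:cr((280,315),7,u,v)
h=.045
m=lambda *t:np.array(t)
obs=[(S,(-.04,-.105,h),a(250,454)),(S,(.04,-.105,h),a(470,394)),(S,(-.04,.105,h),a(63,106)),(S,(-.04,-.105,0),a(262,548)),(S,(.04,-.105,0),a(468,486)),
(D,(-.04,.105,h),b(40,240)),(D,(-.04,-.105,h),b(636,362)),(D,(.04,-.105,h),b(680,240)),(D,(.04,.105,h),b(128,132)),(D,(-.04,.105,0),b(42,342)),(D,(-.04,-.105,0),b(620,470)),(D,(0,.082,h),b(141,195))]
x,r=fit(obs,[.6,.1,1.5]);print('caddy',x,np.degrees(x[2]));print(r.round(1).tolist())
cc,ss=np.cos(x[2]),np.sin(x[2]);print('bore',x[0]-ss*.082,x[1]+cc*.082)
obs=[(D,(-.04,.04,h),e(47,325)),(D,(-.04,-.04,h),e(405,402)),(D,(.04,-.04,h),e(475,143)),(D,(.04,.04,h),e(150,80)),(D,(-.04,.04,0),e(50,462)),(D,(-.04,-.04,0),e(392,540)),
(S,(.04,.04,h),c(52,175)) if 0 else (S,(-.04,.04,h),c(52,175)),(S,(.04,.04,h),c(390,70)),(S,(.04,-.04,h),c(475,298)),(S,(-.04,-.04,h),c(118,414)),(S,(-.04,-.04,0),c(155,550)),(S,(.04,-.04,0),c(508,425)),
(S,(0,0,.085),c(230,105)),(D,(0,0,.085),e(270,102))]
x,r=fit(obs,[.6,-.1,1.4]);print('stand',x,np.degrees(x[2]));print(r.round(1).tolist())
E
```

```text
caddy [ 0.56757614 -0.00721642  1.04959457] 60.137338982052356
[[0.5, 0.1], [1.1, -0.4], [-0.4, -0.5], [-1.5, 0.7], [0.6, 0.5], [-0.4, -0.1], [-0.4, 0.6], [0.4, -0.6], [-0.8, -1.0], [-0.1, 0.3], [0.2, 0.6], [0.1, -0.4]]
bore 0.49646398489133886 0.033613243776904486
stand [ 0.49187454 -0.26023419  1.12537014] 64.47895962656584
[[-0.4, -0.3], [-0.1, -0.2], [0.2, -0.4], [-0.4, -0.6], [-0.3, 0.2], [0.5, 0.2], [-0.4, -0.2], [0.1, -0.3], [0.7, -0.6], [-0.7, 0.4], [-0.0, 0.6], [-0.1, 0.8], [-0.4, -0.2], [0.3, -0.7]]
```

```bash
cat > d.py <<'E'
import sys
from h import *
# usage: d.py x y z yaw  -> delta in tool axes (cm), from measured pose
def delta(tx,ty,tz,yaw):
    o=telemetry.get_obs(); p=o['tool_pos']; y0=np.radians(o['tool_rot'][2])
    d=np.array([tx,ty,tz])-p; c,s=np.cos(y0),np.sin(y0)
    t=(np.degrees(y0)-yaw+180)%360-180
    print('dxyz cm',np.round(100*np.array([c*d[0]+s*d[1], s*d[0]-c*d[1], -d[2]]),2),'turn',round(np.radians(t),3),'dist',round(np.linalg.norm(d),3))
    print({k:np.round(o[k],4).tolist() for k in('time_s','tool_pos','tool_rot','force','grip_width')})
if __name__=='__main__': delta(*map(float,sys.argv[1:]))
E
python3 d.py .40 .45 .23 60
```

```text
dxyz cm [-9.07 22.37 -0.03] turn 0.178 dist 0.241
{'time_s': 0.15, 'tool_pos': [0.2202, 0.6111, 0.2297], 'tool_rot': [179.9927, 0.085, 70.1897], 'force': [0.2557, -0.5293, 0.3251], 'grip_width': 0.0872}
```

Call:
{"fn": "carry_out", "kwargs": {
  "translation": [
    [-1.8, 4.5, 0],
    [-3.6, 9, 0],
    [-5.4, 13.5, 0],
    [-7.2, 18, 0],
    [-9, 22.4, 0]
  ],
  "turn": [0.04, 0.08, 0.12, 0.15, 0.178],
  "gripper": [1, 1, 1, 1, 1]
}}

```text
time_s: 0.78
tool_pos: [0.4016, 0.4496, 0.2303]
tool_rot: [180.0, 0.0, 59.9]
force: [-0.1, -0.1, -0.7]
grip_width: 0.0873
```

```bash
python3 d.py .52 .18 .23 60
```

```text
dxyz cm [-17.39  23.75   0.03] turn -0.001 dist 0.294
{'time_s': 0.775, 'tool_pos': [0.4016, 0.4496, 0.2303], 'tool_rot': [179.9993, 0.0167, 59.927], 'force': [-0.0757, -0.1417, -0.6783], 'grip_width': 0.0873}
```

Call:
{"fn": "carry_out", "kwargs": {
  "translation": [
    [-3.5, 4.75, 0],
    [-7, 9.5, 0],
    [-10.5, 14.25, 0],
    [-14, 19, 0],
    [-17.4, 23.7, 0]
  ],
  "turn": [0, 0, 0, 0, 0],
  "gripper": [1, 1, 1, 1, 1]
}}

```text
time_s: 1.4
tool_pos: [0.5192, 0.1798, 0.2305]
tool_rot: [-180.0, -0.0, 60.0]
force: [0.1, 0.2, 0.3]
grip_width: 0.0871
```

```bash
python3 d.py .52 -.08 .23 60
```

```text
dxyz cm [-22.45  13.07   0.05] turn -0.0 dist 0.26
{'time_s': 1.4, 'tool_pos': [0.5192, 0.1798, 0.2305], 'tool_rot': [-179.9998, -0.0152, 59.9885], 'force': [0.0502, 0.1737, 0.3271], 'grip_width': 0.0871}
```

Call:
{"fn": "carry_out", "kwargs": {
  "translation": [
    [-4.3, 2.8, 0],
    [-8.6, 5.6, 0],
    [-13.4, 8.9, 0],
    [-13.4, 8.9, 0]
  ],
  "turn": [0, 0, 0, 0],
  "gripper": [1, 1, 1, 1]
}}

```text
time_s: 1.9
tool_pos: [0.5288, 0.0149, 0.2308]
tool_rot: [179.9, 0.1, 59.4]
force: [0.3, 0.5, -0.4]
grip_width: 0.087
```

```bash
python3 - <<'E'
from h import *
c=get_calibration('wrist'); im=snap('wrist','w1'); np.save('cal_w1.npy',c,allow_pickle=True)
from fit import proj
print(telemetry.get_obs()['tool_pos'],telemetry.get_obs()['joint_velocities'].round(2))
x,y,t=.5676,-.0072,1.0496
cc,ss=np.cos(t),np.sin(t)
for X in [(-.04,-.105,.045),(.04,-.105,.045),(.04,.105,.045),(-.04,.105,.045),(0,.082,.045),(0,-.082,.073),(-.04,.105,0)]:
    print(X,proj(c,[x+cc*X[0]-ss*X[1],y+ss*X[0]+cc*X[1],X[2]]).round(1))
E
python3 d.py .492 -.25 .23 60
```

```text
[0.52873252 0.01868546 0.23057004] [-2.15  0.53 -3.55 -0.15 -1.38 -0.07 -0.38]
(-0.04, -0.105, 0.045) [286.4 359.4]
(0.04, -0.105, 0.045) [365.1 358.7]
(0.04, 0.105, 0.045) [370.5 146.5]
(-0.04, 0.105, 0.045) [276.6 147.6]
(0, 0.082, 0.045) [323.8 174.2]
(0, -0.082, 0.073) [325.7 355.7]
(-0.04, 0.105, 0) [281.9 144.1]
dxyz cm [-25.05  10.39   0.06] turn -0.005 dist 0.271
{'time_s': 1.95, 'tool_pos': [0.5287, 0.0187, 0.2306], 'tool_rot': [179.9999, -0.0089, 59.6925], 'force': [-0.5835, 0.957, -0.3963], 'grip_width': 0.0869}
```

View pics/w1.png

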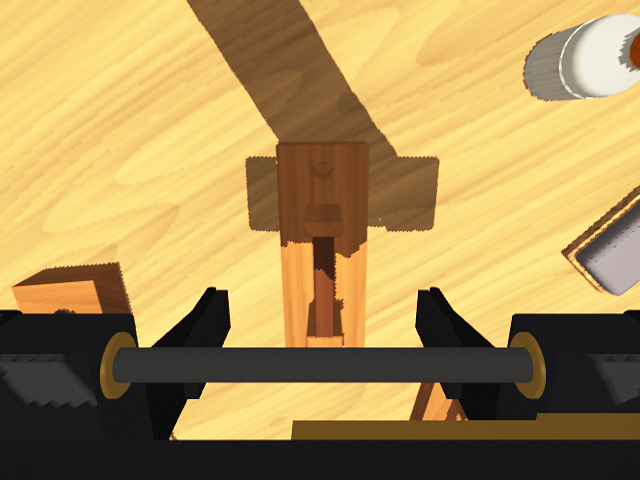

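```bash
python3 - <<'E'
from h import *
im=cv2.imread('pics/w1.png')[130:260,260:390]
im=cv2.convertScaleAbs(cv2.resize(im,None,fx=4.6,fy=4.6,interpolation=cv2.INTER_CUBIC),alpha=1.6)
cv2.imwrite('pics/w1c.png',im)
E
```

```text
(no output)
```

View pics/w1c.png

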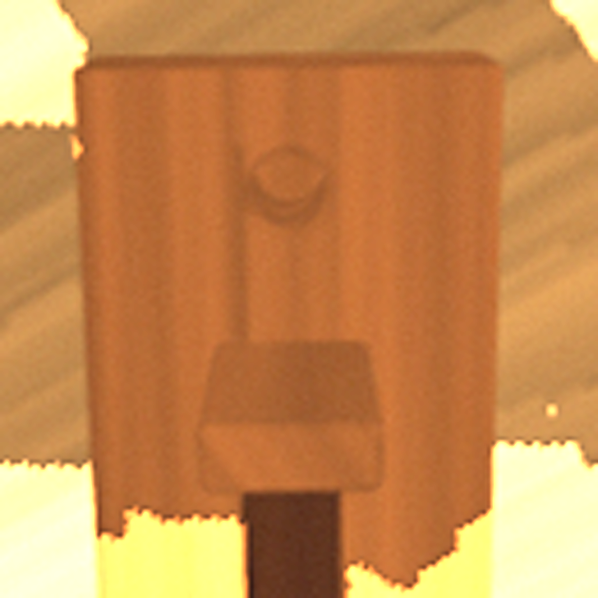

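Call:
{"fn": "carry_out", "kwargs": {
  "translation": [
    [-5, 2.1, 0],
    [-10, 4.2, 0],
    [-15, 6.2, 0],
    [-20, 8.3, 0],
    [-25, 10.4, 0]
  ],
  "turn": [0, 0, 0, 0, -0.005],
  "gripper": [1, 1, 1, 1, 1]
}}

```text
time_s: 2.58
tool_pos: [0.4945, -0.2468, 0.2305]
tool_rot: [180.0, -0.1, 60.5]
force: [1.0, 0.2, -0.2]
grip_width: 0.0869
```

Call:
{"fn": "carry_out", "kwargs": {
  "translation": [
    [0, 0, 0],
    [0, 0, 0]
  ],
  "turn": [0, 0],
  "gripper": [1, 1]
}}

```text
time_s: 2.82
tool_pos: [0.4946, -0.2454, 0.2301]
tool_rot: [-179.9, -0.1, 60.4]
force: [0.6, 0.1, -0.4]
grip_width: 0.0869
```

```bash
python3 - <<'E'
from fit import *
c=get_calibration('wrist'); im=snap('wrist','w2'); np.save('cal_w2.npy',c,allow_pickle=True)
x,y,t=.4919,-.2602,1.1254
cc,ss=np.cos(t),np.sin(t)
for X in [(-.04,-.04,.045),(.04,-.04,.045),(.04,.04,.045),(-.04,.04,.045),(0,0,.085),(0,0,.045)]:
    print(X,proj(c,[x+cc*X[0]-ss*X[1],y+ss*X[0]+cc*X[1],X[2]]).round(1))
E
python3 d.py .4919 -.2602 .1 60
```

```text
(-0.04, -0.04, 0.045) [268.7 266.3]
(0.04, -0.04, 0.045) [354.1 260.6]
(0.04, 0.04, 0.045) [349.9 174.4]
(-0.04, 0.04, 0.045) [258.3 180.9]
(0, 0, 0.085) [306.1 234.8]
(0, 0, 0.045) [307.8 222. ]
dxyz cm [-1.49  0.51 13.02] turn 0.008 dist 0.131
{'time_s': 2.875, 'tool_pos': [0.4948, -0.2448, 0.2302], 'tool_rot': [-179.9492, -0.0596, 60.4713], 'force': [0.5725, 0.4261, -0.1469], 'grip_width': 0.0873}
```

View pics/w2.png

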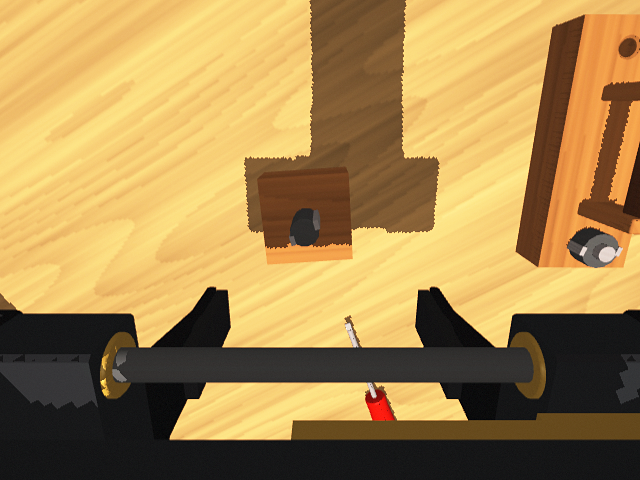

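```bash
python3 - <<'E'
from fit import *
im=cv2.imread('pics/w2.png')[155:275,245:365]
im=cv2.convertScaleAbs(cv2.resize(im,None,fx=5,fy=5,interpolation=cv2.INTER_CUBIC),alpha=1.5)
cv2.imwrite('pics/w2c.png',im)
c=np.load('cal_w2.npy',allow_pickle=True).item()
print(proj(c,[.4948,-.2448,.2302]))
E
```

```text
[326.61532045 317.95980632]
```

View pics/w2c.png

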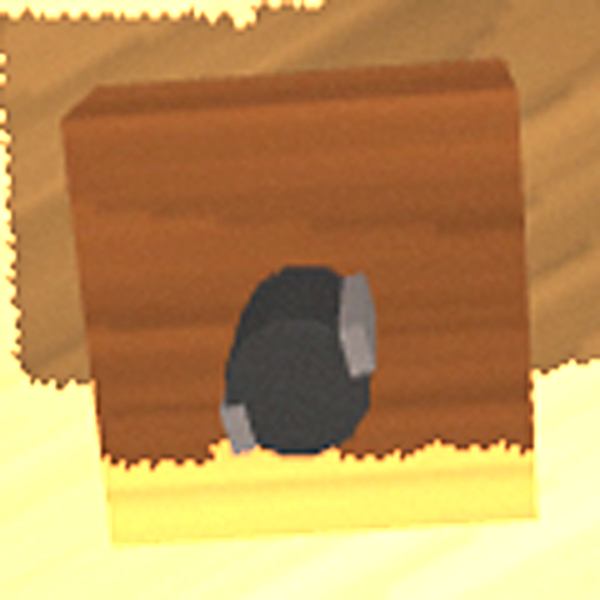

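```bash
python3 d.py .4907 -.2602 .1 60.1
```

```text
dxyz cm [-1.54  0.4  13.02] turn 0.006 dist 0.131
{'time_s': 2.875, 'tool_pos': [0.4948, -0.2448, 0.2302], 'tool_rot': [-179.9492, -0.0596, 60.4713], 'force': [0.5725, 0.4261, -0.1469], 'grip_width': 0.0873}
```

Call:
{"fn": "carry_out", "kwargs": {
  "translation": [
    [-1.0, 0.3, 2],
    [-1.54, 0.4, 5],
    [-1.54, 0.4, 9],
    [-1.54, 0.4, 12],
    [-1.54, 0.4, 13]
  ],
  "turn": [0.006, 0.006, 0.006, 0.006, 0.006],
  "gripper": [1, 1, 1, 1, 1]
}}

```text
time_s: 3.5
tool_pos: [0.4894, -0.2598, 0.0986]
tool_rot: [-179.8, -0.0, 60.1]
force: [0.5, 0.1, -0.3]
grip_width: 0.0871
```

Call:
{"fn": "carry_out", "kwargs": {
  "translation": [
    [0, 0, 0],
    [0, 0, 0]
  ],
  "turn": [0, 0],
  "gripper": [1, 1]
}}

```text
time_s: 3.75
tool_pos: [0.4909, -0.2627, 0.1019]
tool_rot: [179.9, -0.0, 60.0]
force: [-0.7, -0.6, -0.5]
grip_width: 0.0875
```

```bash
python3 d.py .4907 -.2602 .059 60.1; python3 - <<'E'
from fit import *
c=get_calibration('wrist'); im=snap('wrist','w3'); snap('scene','s3')
im=read_camera('side');cv2.imwrite('pics/d3.png',cv2.resize(im[290:400,250:390,::-1],None,fx=5,fy=5,interpolation=cv2.INTER_CUBIC))
E
```

```text
dxyz cm [ 0.2  -0.14  4.29] turn -0.002 dist 0.043
{'time_s': 3.75, 'tool_pos': [0.4909, -0.2627, 0.1019], 'tool_rot': [179.8709, -0.0423, 59.9803], 'force': [-0.6676, -0.6476, -0.4518], 'grip_width': 0.0875}
```

View pics/w3.png

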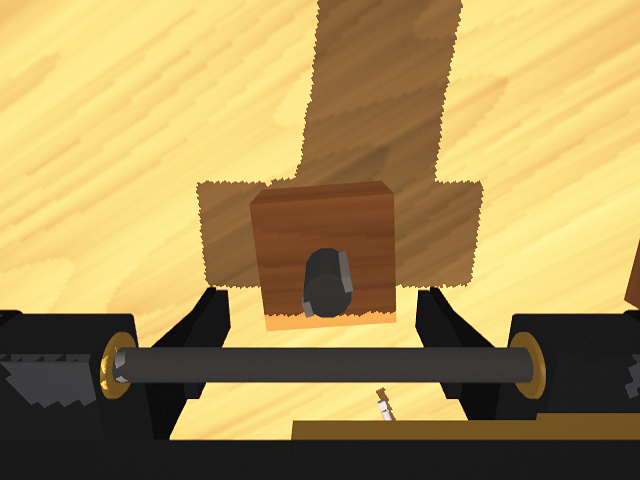

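View pics/d3.png

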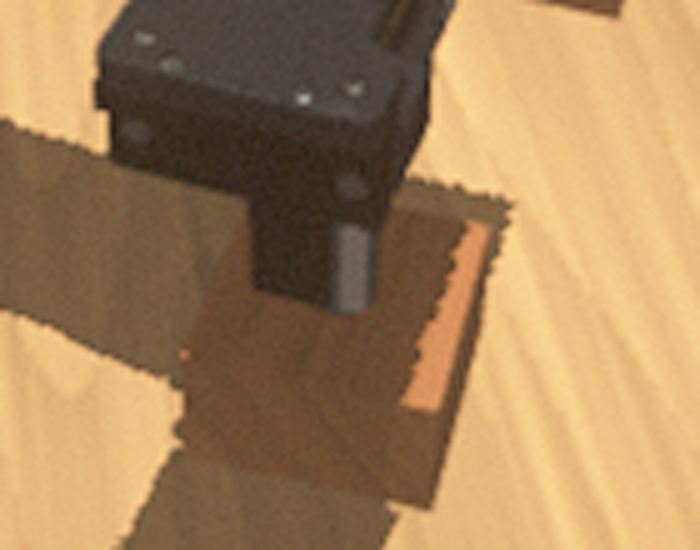

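```bash
python3 d.py .4907 -.2602 .059 60.1
```

```text
dxyz cm [ 0.24 -0.12  4.27] turn -0.003 dist 0.043
{'time_s': 3.9, 'tool_pos': [0.4905, -0.2629, 0.1017], 'tool_rot': [179.8873, -0.0414, 59.9435], 'force': [-0.7901, -0.4593, 0.4469], 'grip_width': 0.087}
```

Call:
{"fn": "carry_out", "kwargs": {
  "translation": [
    [0.22, -0.12, 1],
    [0.22, -0.12, 2.2],
    [0.22, -0.12, 3.4],
    [0.22, -0.12, 4.25],
    [0.22, -0.12, 4.25]
  ],
  "turn": [0, 0, 0, 0, 0],
  "gripper": [1, 1, 1, 1, 1],
  "squeeze": 15
}}

```text
time_s: 4.53
tool_pos: [0.489, -0.26, 0.057]
tool_rot: [-179.9, 0.0, 59.9]
force: [-0.9, -1.4, -0.4]
grip_width: 0.087
```

Call:
{"fn": "carry_out", "kwargs": {
  "translation": [
    [0, 0, 0],
    [0, 0, 0],
    [0, 0, 0],
    [0, 0, 0],
    [0, 0, 0]
  ],
  "turn": [0, 0, 0, 0, 0],
  "gripper": [0.6, 0.5, 0.4, 0.4, 0.4]
}}

```text
time_s: 5.15
tool_pos: [0.4898, -0.2602, 0.0582]
tool_rot: [180.0, -0.0, 59.9]
force: [0.1, 0.2, -0.3]
grip_width: 0.0451
```

```bash
python3 d.py .4907 -.2602 .059 60.1; python3 -c "
from h import *
im=snap('wrist','w4')"; python3 d.py .4907 -.2602 .059 60.1
```

```text
dxyz cm [ 0.04  0.08 -0.08] turn -0.003 dist 0.001
{'time_s': 5.15, 'tool_pos': [0.4898, -0.2602, 0.0582], 'tool_rot': [179.9883, -0.0107, 59.9329], 'force': [0.0843, 0.1774, -0.3182], 'grip_width': 0.0451}
dxyz cm [ 0.04  0.08 -0.09] turn -0.003 dist 0.001
{'time_s': 5.2, 'tool_pos': [0.4898, -0.2601, 0.0581], 'tool_rot': [179.9955, -0.0081, 59.9379], 'force': [-0.9088, 0.3565, 0.2926], 'grip_width': 0.041}
```

View pics/w4.png

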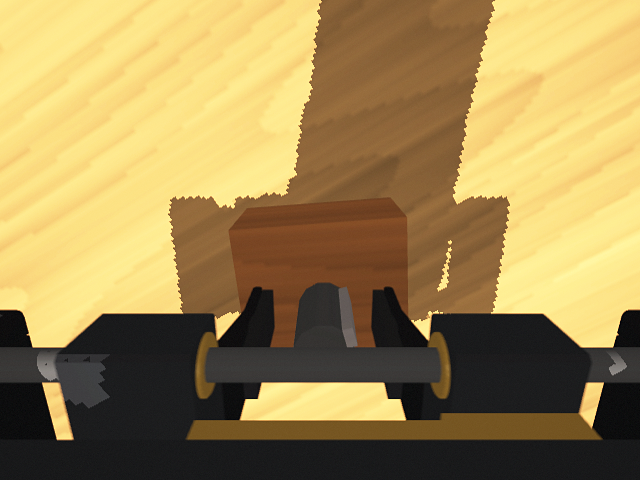

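Call:
{"fn": "carry_out", "kwargs": {
  "translation": [
    [0.08, 0, 0],
    [0.08, 0, 0],
    [0.08, 0, 0],
    [0.08, 0, 0],
    [0.08, 0, 0]
  ],
  "turn": [0, 0, 0, 0, 0],
  "gripper": [0.25, 0.25, 0, 0, 0]
}}

```text
time_s: 5.82
tool_pos: [0.4902, -0.2594, 0.0581]
tool_rot: [180.0, -0.0, 59.9]
force: [-0.1, 0.6, -0.6]
grip_width: 0.0234
```

Call:
{"fn": "carry_out", "kwargs": {
  "translation": [
    [0, 0, 0],
    [0, 0, 0]
  ],
  "turn": [0, 0],
  "gripper": [0, 0]
}}

```text
time_s: 6.08
tool_pos: [0.4902, -0.2594, 0.0581]
tool_rot: [180.0, -0.0, 59.9]
force: [-0.0, 1.0, -0.2]
grip_width: 0.0234
```

```bash
python3 d.py .4907 -.2602 .2 60.1; python3 -c "
from h import *
im=snap('wrist','w5')"
```

```text
dxyz cm [ -0.04   0.08 -14.19] turn -0.003 dist 0.142
{'time_s': 6.075, 'tool_pos': [0.4902, -0.2594, 0.0581], 'tool_rot': [179.9972, -0.0082, 59.9358], 'force': [-0.032, 0.9593, -0.2173], 'grip_width': 0.0234}
```

View pics/w5.png

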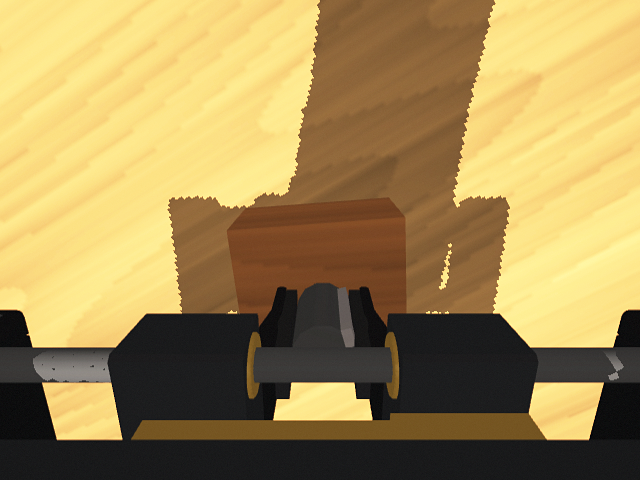

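Call:
{"fn": "carry_out", "kwargs": {
  "translation": [
    [0, 0, 0],
    [0, 0, -1],
    [0, 0, -3],
    [0, 0, -6],
    [0, 0, -9]
  ],
  "turn": [0, 0, 0, 0, 0],
  "gripper": [0, 0, 0, 0, 0],
  "squeeze": 25
}}

```text
time_s: 6.75
tool_pos: [0.4899, -0.2596, 0.1493]
tool_rot: [-180.0, 0.0, 59.9]
force: [-0.0, 0.3, -0.9]
grip_width: 0.0229
```

Call:
{"fn": "carry_out", "kwargs": {
  "translation": [
    [0, 0, -3],
    [0, 0, -5],
    [0, 0, -5],
    [0, 0, -5]
  ],
  "turn": [0, 0, 0, 0],
  "gripper": [0, 0, 0, 0]
}}

```text
time_s: 7.25
tool_pos: [0.4896, -0.2592, 0.1973]
tool_rot: [-179.9, -0.0, 59.9]
force: [-0.3, -0.2, -2.2]
grip_width: 0.0235
```

```bash
python3 d.py .4965 .0336 .2 60.1; python3 -c "
from h import *
im=snap('side','d6');im=snap('scene','s6')
s=cv2.imread('pics/s6.png');d=cv2.imread('pics/d6.png')
cv2.imwrite('pics/sd6.png',np.hstack([cv2.resize(a,(390,520),interpolation=cv2.INTER_CUBIC) for a in (s[230:350,125:215],d[220:340,275:365])]))"
```

```text
dxyz cm [ 25.69 -14.07  -0.27] turn -0.003 dist 0.293
{'time_s': 7.25, 'tool_pos': [0.4896, -0.2592, 0.1973], 'tool_rot': [-179.9317, -0.0003, 59.9282], 'force': [-0.2718, -0.1893, -2.1724], 'grip_width': 0.0235}
```

View pics/sd6.png

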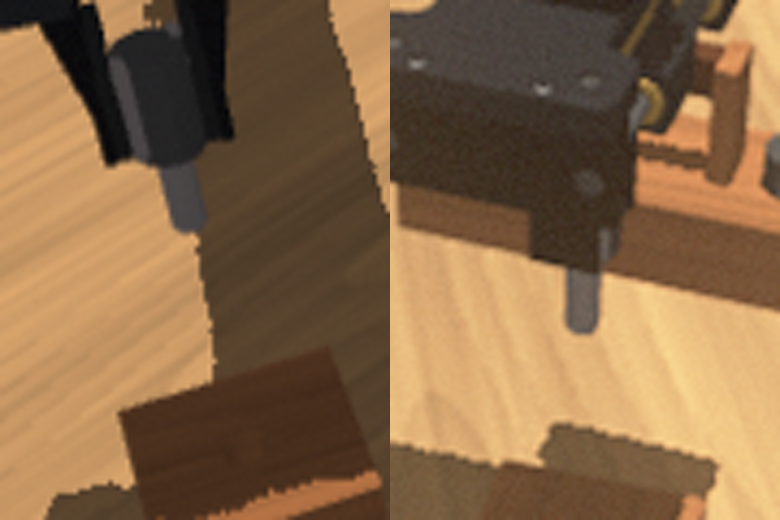

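Call:
{"fn": "carry_out", "kwargs": {
  "translation": [
    [4, -2.2, -0.3],
    [9, -5, -0.3],
    [14, -7.8, -0.3],
    [19, -10.5, -0.3],
    [23, -12.7, -0.3]
  ],
  "turn": [0, 0, 0, 0, 0],
  "gripper": [0, 0, 0, 0, 0]
}}

```text
time_s: 7.98
tool_pos: [0.4947, 0.0058, 0.2002]
tool_rot: [-179.9, 0.0, 60.0]
force: [-0.0, -0.6, -1.4]
grip_width: 0.0236
```

Call:
{"fn": "carry_out", "kwargs": {
  "translation": [
    [2.0, -1, 0],
    [2.7, -1.4, 0],
    [2.7, -1.4, 0],
    [2.7, -1.4, 0]
  ],
  "turn": [0, 0, 0, 0],
  "gripper": [0, 0, 0, 0]
}}

```text
time_s: 8.48
tool_pos: [0.4969, 0.0319, 0.2009]
tool_rot: [180.0, 0.0, 59.8]
force: [0.2, -0.0, -1.6]
grip_width: 0.0236
```

```bash
python3 d.py .4965 .0336 .12 60.1; python3 -c "
from h import *
im=snap('wrist','w7')
im=snap('side','d7');im=snap('scene','s7')"
```

```text
dxyz cm [ 0.13 -0.12  8.09] turn -0.005 dist 0.081
{'time_s': 8.475, 'tool_pos': [0.4969, 0.0319, 0.2009], 'tool_rot': [179.998, 0.0349, 59.7938], 'force': [0.173, -0.0093, -1.5906], 'grip_width': 0.0236}
```

View pics/s7.png

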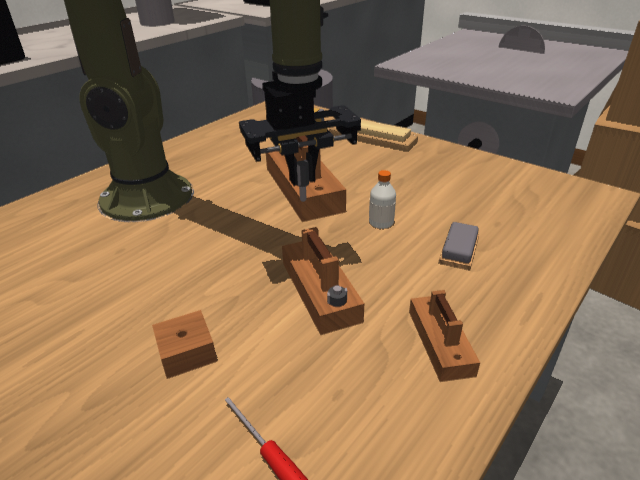

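View pics/d7.png

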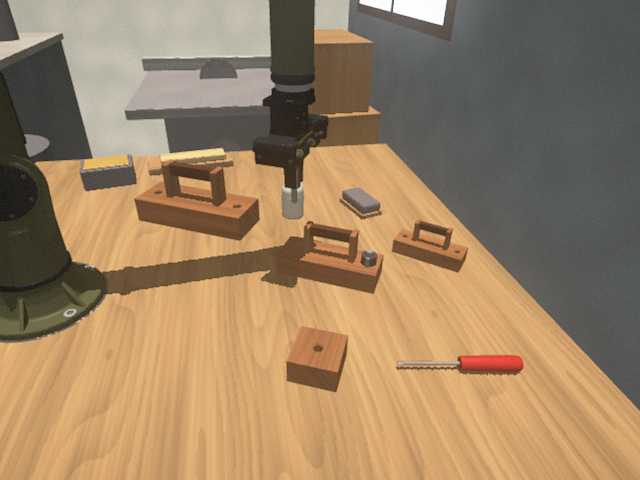

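View pics/w7.png

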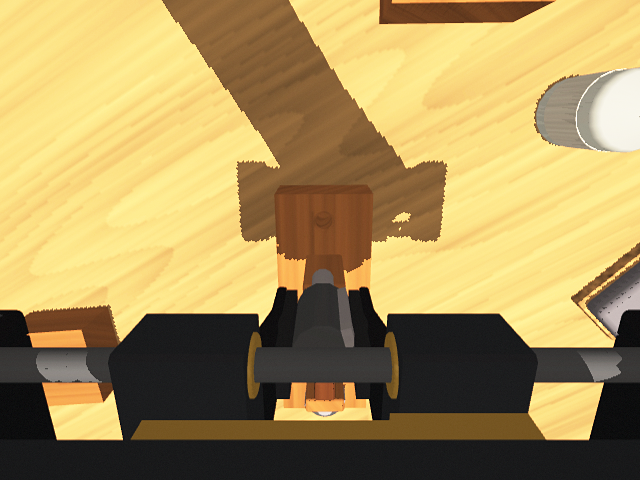

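Call:
{"fn": "carry_out", "kwargs": {
  "translation": [
    [0.1, -0.1, 2],
    [0.1, -0.1, 4.5],
    [0.1, -0.1, 7],
    [0.1, -0.1, 8.4],
    [0.1, -0.1, 8.4]
  ],
  "turn": [-0.005, -0.005, -0.005, -0.005, -0.005],
  "gripper": [0, 0, 0, 0, 0]
}}

```text
time_s: 9.25
tool_pos: [0.4959, 0.0345, 0.1164]
tool_rot: [-179.9, 0.1, 60.2]
force: [0.3, -0.4, -1.0]
grip_width: 0.0231
```

Call:
{"fn": "carry_out", "kwargs": {
  "translation": [
    [0, 0, 0],
    [0, 0, 0]
  ],
  "turn": [0, 0],
  "gripper": [0, 0]
}}

```text
time_s: 9.5
tool_pos: [0.4973, 0.0351, 0.1181]
tool_rot: [179.9, -0.1, 60.2]
force: [0.2, -0.2, -1.7]
grip_width: 0.0233
```

```bash
python3 d.py .4965 .0336 .107 60.1; python3 -c "
from h import *
c=get_calibration('wrist');np.save('cal_w8.npy',c,allow_pickle=True)
im=snap('wrist','w8')
im=snap('side','d8');im=snap('scene','s8')
w=cv2.imread('pics/w8.png')[230:350,250:400]; cv2.imwrite('pics/w8c.png',cv2.convertScaleAbs(cv2.resize(w,None,fx=5,fy=5,interpolation=cv2.INTER_CUBIC),alpha=1.5))
s=cv2.imread('pics/s8.png');d=cv2.imread('pics/d8.png')
cv2.imwrite('pics/sd8.png',np.hstack([cv2.convertScaleAbs(cv2.resize(a,(400,480),interpolation=cv2.INTER_CUBIC),alpha=1.4) for a in (s[190:286,260:340],d[190:286,260:340])]))
"; python3 d.py .4965 .0336 .107 60.1
```

```text
dxyz cm [-0.17  0.    1.11] turn 0.002 dist 0.011
{'time_s': 9.5, 'tool_pos': [0.4973, 0.0351, 0.1181], 'tool_rot': [179.921, -0.0843, 60.2196], 'force': [0.171, -0.2282, -1.6512], 'grip_width': 0.0233}
dxyz cm [-0.14  0.03  1.06] turn 0.002 dist 0.011
{'time_s': 9.65, 'tool_pos': [0.4969, 0.035, 0.1176], 'tool_rot': [179.957, -0.0485, 60.219], 'force': [0.1483, 0.8438, -1.3484], 'grip_width': 0.0233}
```

View pics/w8c.png

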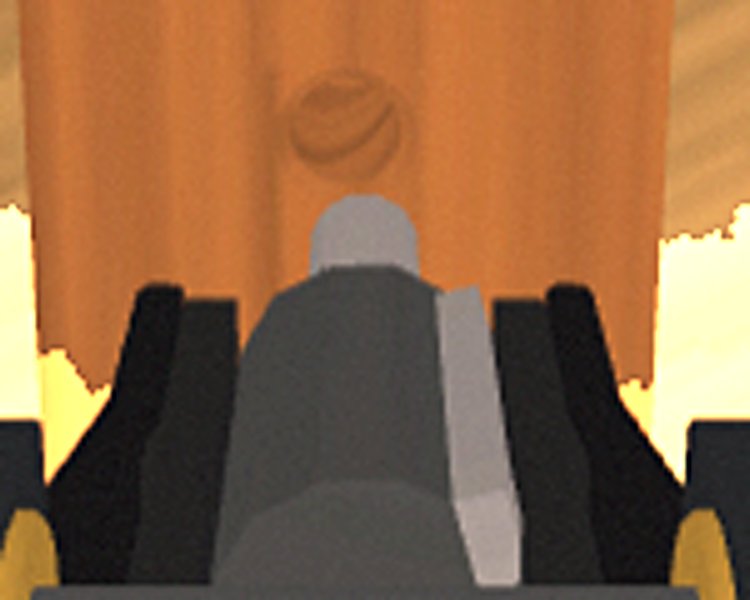

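View pics/sd8.png

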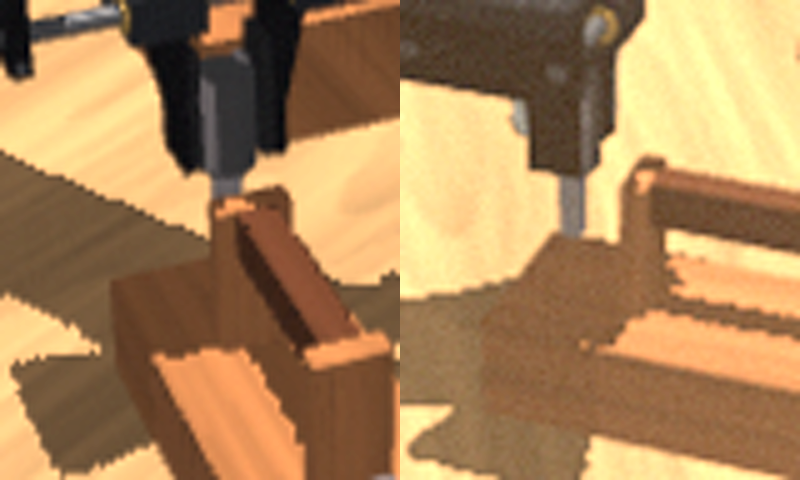

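```bash
cat > rel.py <<'E'
from fit import *
from scipy.optimize import fsolve
def back(c,q,z):
    d=c['R'].T@np.array([(q[0]-c['cx'])/c['fx'],(q[1]-c['cy'])/c['fy'],1]); C=-c['R'].T@c['t']; return C+d*(z-C[2])/d[2]
def foot(c,u,vtop,z,rf=.005,ch=.001):
    th=np.linspace(0,2*np.pi,180)
    def f(p):
        P=[proj(c,[p[0]+r*np.cos(t),p[1]+r*np.sin(t),zz]) for r,zz in((rf,z),(.006,z+ch)) for t in th]
        P=np.array(P); L=P[180:]
        return [ (L[:,0].min()+L[:,0].max())/2-u, P[:,1].min()-vtop]
    g=back(c,(u,vtop+10),z); return fsolve(f,g[:2],epsfcn=1e-6)
def rel(c,bore,u,vtop,fz,yaw):
    b=back(c,bore,.045); f=foot(c,u,vtop,fz); d=b[:2]-f; y=np.radians(yaw)
    print('bore',b.round(4),'foot',f.round(4),'need tool dx,dy mm',np.round(1000*np.array([np.cos(y)*d[0]+np.sin(y)*d[1],np.sin(y)*d[0]-np.cos(y)*d[1]]),1))
E
python3 - <<'E'
from rel import *
c=np.load('cal_w8.npy',allow_pickle=True).item()
k=lambda u,v:cr((250,230),5,u,v)
f=k(363,195)
for fz in (.069,.0708,.0725): rel(c,k(346,124),f[0],f[1],fz,60.2)
E
```

```text
bore [0.4924 0.034  0.045 ] foot [0.4981 0.0331] need tool dx,dy mm [-2.1 -5.4]
bore [0.4924 0.034  0.045 ] foot [0.4975 0.0334] need tool dx,dy mm [-2.1 -4.7]
bore [0.4924 0.034  0.045 ] foot [0.4969 0.0337] need tool dx,dy mm [-2.1 -4. ]
```

Call:
{"fn": "carry_out", "kwargs": {
  "translation": [
    [-0.1, -0.2, 0.6],
    [-0.2, -0.4, 1.2],
    [-0.2, -0.4, 1.75],
    [-0.2, -0.4, 1.75],
    [-0.2, -0.4, 1.75]
  ],
  "turn": [0, 0, 0, 0, 0],
  "gripper": [0, 0, 0, 0, 0]
}}

```text
time_s: 10.28
tool_pos: [0.4922, 0.0352, 0.0996]
tool_rot: [180.0, -0.0, 60.2]
force: [0.1, 0.1, -0.5]
grip_width: 0.0233
```

```bash
python3 d.py .4965 .0336 .107 60.1; python3 -c "
from h import *
c=get_calibration('wrist');np.save('cal_w9.npy',c,allow_pickle=True)
im=snap('wrist','w9')
im=snap('side','d9')
w=cv2.imread('pics/w9.png')[250:350,260:390]; cv2.imwrite('pics/w9c.png',cv2.convertScaleAbs(cv2.resize(w,None,fx=6,fy=6,interpolation=cv2.INTER_CUBIC),alpha=1.5))
d=cv2.imread('pics/d9.png')
cv2.imwrite('pics/d9c.png',cv2.convertScaleAbs(cv2.resize(d[210:290,260:350],None,fx=7,fy=7,interpolation=cv2.INTER_CUBIC),alpha=1.4) )
"; python3 d.py .4965 .0336 .107 60.1
```

```text
dxyz cm [ 0.08  0.45 -0.74] turn 0.002 dist 0.009
{'time_s': 10.275, 'tool_pos': [0.4922, 0.0352, 0.0996], 'tool_rot': [179.9898, -0.0048, 60.2156], 'force': [0.1471, 0.0694, -0.5036], 'grip_width': 0.0233}
dxyz cm [ 0.06  0.44 -0.72] turn 0.002 dist 0.008
{'time_s': 10.375, 'tool_pos': [0.4923, 0.0352, 0.0998], 'tool_rot': [179.9757, -0.0251, 60.2158], 'force': [-0.5961, -0.3359, -0.3789], 'grip_width': 0.0233}
```

View pics/w9c.png

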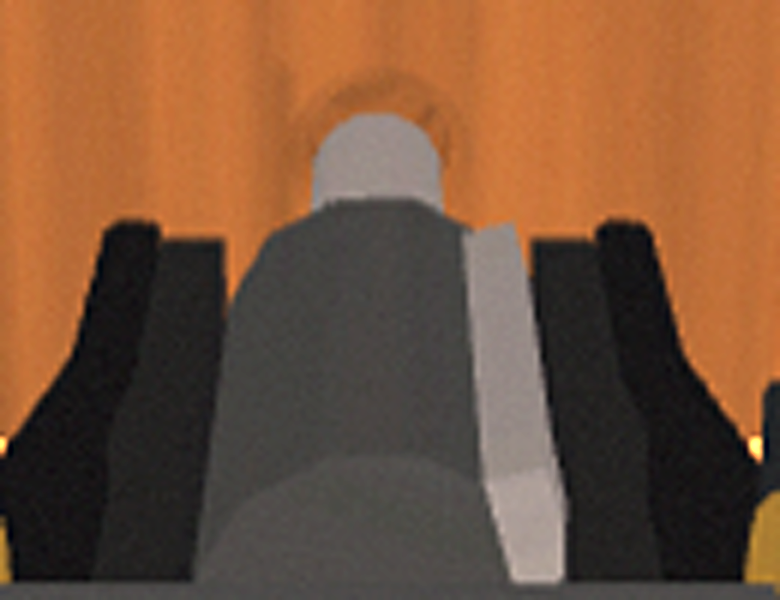

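View pics/d9c.png

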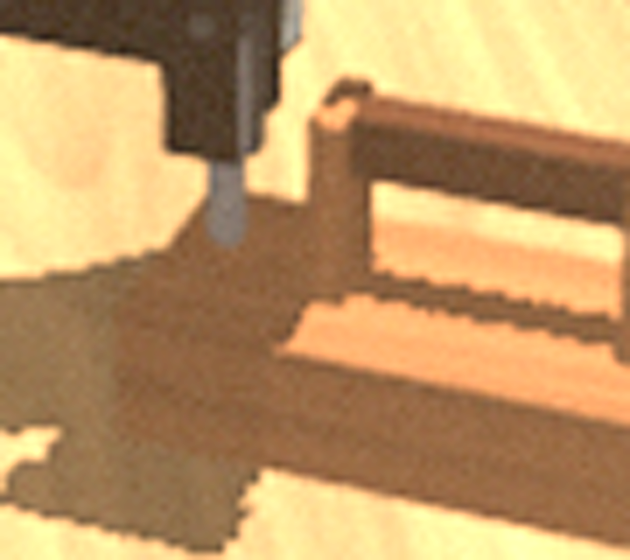

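```bash
python3 - <<'E'
from rel import *
c=np.load('cal_w9.npy',allow_pickle=True).item()
k=lambda u,v:cr((260,250),6,u,v)
f=k(377,114)
# bore center from top-edge of circle r=7.3mm
th=np.linspace(0,2*np.pi,180)
for R in (.007,.0075):
  g=lambda p:[np.array([proj(c,[p[0]+R*np.cos(t),p[1]+R*np.sin(t),.045]) for t in th])[:,1].min()-k(0,73)[1], proj(c,[p[0],p[1],.045])[0]-k(378,0)[0]]
  b=fsolve(g,[.49,.034],epsfcn=1e-6); q=proj(c,[*b,.045]); print(b,q)
  for fz in (.051,.0527,.0545): rel(c,q,f[0],f[1],fz,60.2)
# side triangulation: foot px vs bore px
D=get_calibration('side')
print('side bore',back(D,cr((270,215),6,141,195),.045),'foot',back(D,cr((260,210),7,227,238),.0527))
E
```

```text
[0.49248512 0.03365973] [322.58333333 273.08711023]
bore [0.4925 0.0337 0.045 ] foot [0.4928 0.0334] need tool dx,dy mm [ 0.1 -0.4]
bore [0.4925 0.0337 0.045 ] foot [0.4922 0.0337] need tool dx,dy mm [0.1 0.3]
bore [0.4925 0.0337 0.045 ] foot [0.4916 0.0341] need tool dx,dy mm [0.1 1. ]
[0.49291926 0.03341175] [322.58333333 273.88863913]
bore [0.4929 0.0334 0.045 ] foot [0.4928 0.0334] need tool dx,dy mm [0.1 0.1]
bore [0.4929 0.0334 0.045 ] foot [0.4922 0.0337] need tool dx,dy mm [0.1 0.8]
bore [0.4929 0.0334 0.045 ] foot [0.4916 0.0341] need tool dx,dy mm [0.1 1.5]
side bore [0.49598193 0.03223492 0.045     ] foot [0.49405769 0.03445968 0.0527    ]
```

Call:
{"fn": "carry_out", "kwargs": {
  "translation": [
    [0, 0.07, 0.3],
    [0, 0.07, 0.6],
    [0, 0.07, 0.9],
    [0, 0.07, 1.1],
    [0, 0.07, 1.2]
  ],
  "turn": [0, 0, 0, 0, 0],
  "gripper": [0, 0, 0, 0, 0]
}}

```text
time_s: 11.0
tool_pos: [0.4931, 0.0348, 0.0876]
tool_rot: [180.0, -0.0, 60.2]
force: [1.5, -0.1, -0.7]
grip_width: 0.0234
```

```bash
python3 d.py .4965 .0336 .058 60.1; python3 -c "
from h import *
im=snap('wrist','w10')
im=snap('side','d10')
w=cv2.imread('pics/w10.png')[250:350,260:390]; cv2.imwrite('pics/w10c.png',cv2.convertScaleAbs(cv2.resize(w,None,fx=6,fy=6,interpolation=cv2.INTER_CUBIC),alpha=1.5))
"; python3 d.py .4965 .0336 .058 60.1
```

```text
dxyz cm [0.07 0.35 2.96] turn 0.002 dist 0.03
{'time_s': 11.0, 'tool_pos': [0.4931, 0.0348, 0.0876], 'tool_rot': [179.9547, -0.0227, 60.2153], 'force': [1.4852, -0.1403, -0.7031], 'grip_width': 0.0234}
dxyz cm [0.07 0.36 2.96] turn 0.002 dist 0.03
{'time_s': 11.1, 'tool_pos': [0.493, 0.0348, 0.0876], 'tool_rot': [179.9611, -0.0193, 60.2151], 'force': [1.5948, -0.6575, -0.8998], 'grip_width': 0.0232}
```

View pics/w10c.png

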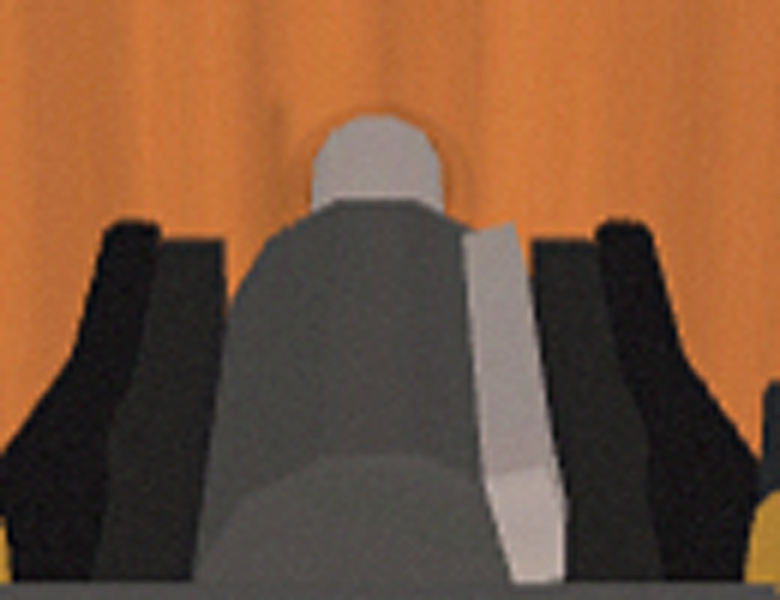

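Call:
{"fn": "carry_out", "kwargs": {
  "translation": [
    [0, 0, 0.4],
    [0, 0, 0.8],
    [0, 0, 1.2],
    [0, 0, 1.5],
    [0, 0, 1.5]
  ],
  "turn": [0, 0, 0, 0, 0],
  "gripper": [0, 0, 0, 0, 0]
}}

```text
time_s: 11.72
tool_pos: [0.4926, 0.0348, 0.0722]
tool_rot: [-180.0, 0.0, 60.2]
force: [1.5, -0.7, -2.6]
grip_width: 0.0232
```

```bash
python3 d.py .4965 .0336 .058 60.1; python3 -c "
from h import *
im=snap('wrist','w11')
im=snap('side','d11')
w=cv2.imread('pics/w11.png')[230:350,250:400]; cv2.imwrite('pics/w11c.png',cv2.convertScaleAbs(cv2.resize(w,None,fx=5,fy=5,interpolation=cv2.INTER_CUBIC),alpha=1.5))
"; python3 d.py .4965 .0336 .058 60.1
```

```text
dxyz cm [0.09 0.4  1.42] turn 0.002 dist 0.015
{'time_s': 11.725, 'tool_pos': [0.4926, 0.0348, 0.0722], 'tool_rot': [-179.9913, 0.0161, 60.213], 'force': [1.4775, -0.7357, -2.5785], 'grip_width': 0.0232}
dxyz cm [0.1  0.42 1.42] turn 0.002 dist 0.015
{'time_s': 11.825, 'tool_pos': [0.4923, 0.0348, 0.0722], 'tool_rot': [-179.968, 0.0291, 60.2206], 'force': [1.6798, -1.2371, -3.3832], 'grip_width': 0.0232}
```

View pics/w11c.png

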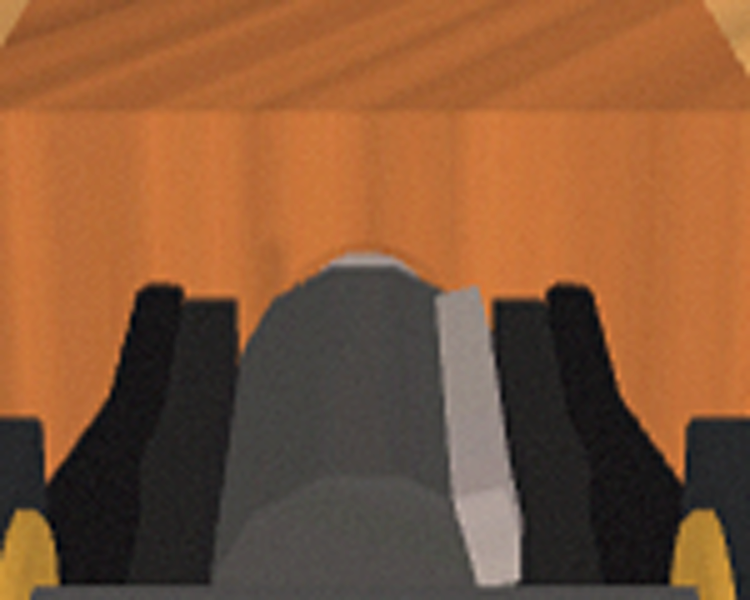

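Call:
{"fn": "carry_out", "kwargs": {
  "translation": [
    [0, 0.04, 0.2],
    [0, 0.05, 0.5],
    [0, 0.05, 0.8],
    [0, 0.05, 1.1],
    [0, 0.05, 1.3]
  ],
  "turn": [0, 0, 0, 0, 0],
  "gripper": [0, 0, 0, 0, 0]
}}

```text
time_s: 12.45
tool_pos: [0.4928, 0.0347, 0.0592]
tool_rot: [-180.0, 0.0, 60.2]
force: [0.0, 0.6, -1.4]
grip_width: 0.0231
```

Call:
{"fn": "carry_out", "kwargs": {
  "translation": [
    [0, 0, 0],
    [0, 0, 0.08],
    [0, 0, 0.08]
  ],
  "turn": [0, 0, 0],
  "gripper": [0, 0, 0]
}}

```text
time_s: 12.82
tool_pos: [0.493, 0.0346, 0.0587]
tool_rot: [-180.0, -0.0, 60.2]
force: [1.1, 0.3, -0.9]
grip_width: 0.0235
```

```bash
python3 d.py .4965 .0336 .058 60.1; python3 -c "
from h import *
im=snap('wrist','w12')
w=cv2.imread('pics/w12.png')[200:350,220:430]; cv2.imwrite('pics/w12c.png',cv2.convertScaleAbs(cv2.resize(w,None,fx=3.5,fy=3.5,interpolation=cv2.INTER_CUBIC),alpha=1.5))
"
```

```text
dxyz cm [0.08 0.35 0.07] turn 0.002 dist 0.004
{'time_s': 12.825, 'tool_pos': [0.493, 0.0346, 0.0587], 'tool_rot': [-179.9909, -0.0009, 60.2168], 'force': [1.0528, 0.2958, -0.9043], 'grip_width': 0.0235}
```

View pics/w12c.png

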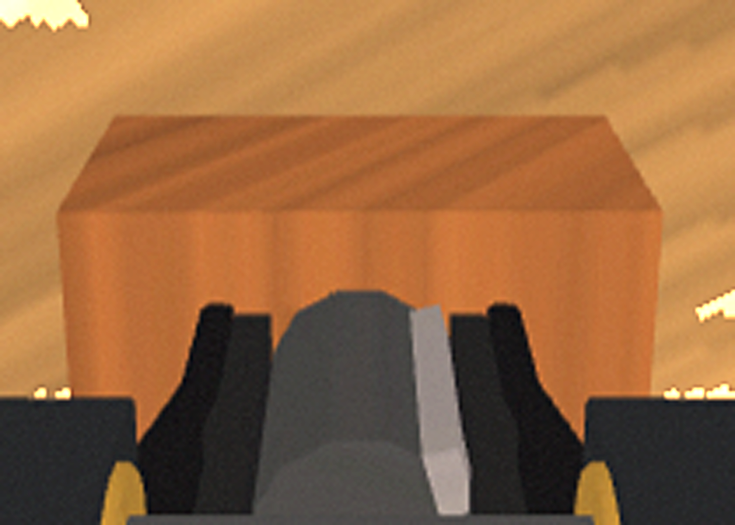

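Call:
{"fn": "carry_out", "kwargs": {
  "translation": [
    [0, 0, 0.08],
    [0, 0, 0.1],
    [0, 0, 0.1]
  ],
  "turn": [0, 0, 0],
  "gripper": [0, 0, 0]
}}

```text
time_s: 13.25
tool_pos: [0.4932, 0.0347, 0.058]
tool_rot: [180.0, -0.0, 60.2]
force: [-1.8, -0.7, 2.1]
grip_width: 0.0231
```

Call:
{"fn": "carry_out", "kwargs": {
  "translation": [
    [0, 0, 0],
    [0, 0, 0],
    [0, 0, 0],
    [0, 0, 0],
    [0, 0, 0]
  ],
  "turn": [0, 0, 0, 0, 0],
  "gripper": [0.33, 0.36, 0.4, 0.5, 0.6]
}}

```text
time_s: 13.88
tool_pos: [0.4931, 0.0346, 0.0578]
tool_rot: [180.0, -0.0, 60.2]
force: [0.3, -0.4, -0.4]
grip_width: 0.0464
```

Call:
{"fn": "carry_out", "kwargs": {
  "translation": [
    [0, 0, 0],
    [0, 0, 0],
    [0, 0, 0]
  ],
  "turn": [0, 0, 0],
  "gripper": [0.8, 1, 1]
}}

```text
time_s: 14.25
tool_pos: [0.4931, 0.0346, 0.0578]
tool_rot: [180.0, -0.0, 60.2]
force: [-0.0, 0.0, -0.1]
grip_width: 0.0742
```

```bash
python3 d.py .4965 .0336 .058 60.1; python3 -c "
from h import *
im=snap('wrist','w13');snap('side','d13')
d=cv2.imread('pics/d13.png')
cv2.imwrite('pics/d13c.png',cv2.convertScaleAbs(cv2.resize(d[200:300,250:390],None,fx=5,fy=5,interpolation=cv2.INTER_CUBIC),alpha=1.4) )
"
```

```text
dxyz cm [ 0.08  0.34 -0.02] turn 0.002 dist 0.004
{'time_s': 14.25, 'tool_pos': [0.4931, 0.0346, 0.0578], 'tool_rot': [179.9962, -0.0091, 60.2188], 'force': [-0.0144, 0.0182, -0.0682], 'grip_width': 0.0742}
```

View pics/w13.png

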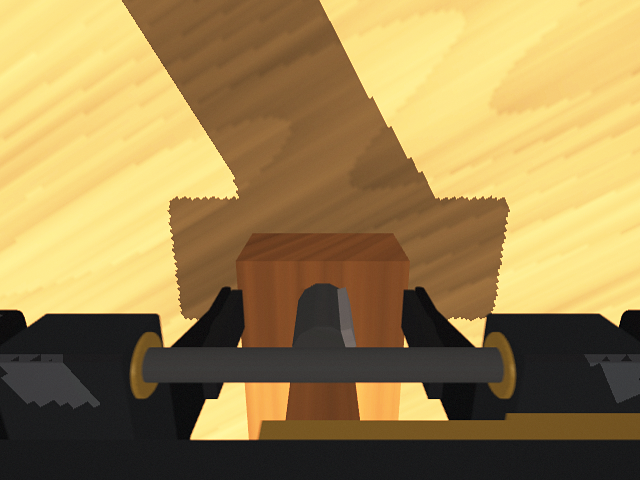

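View pics/d13c.png

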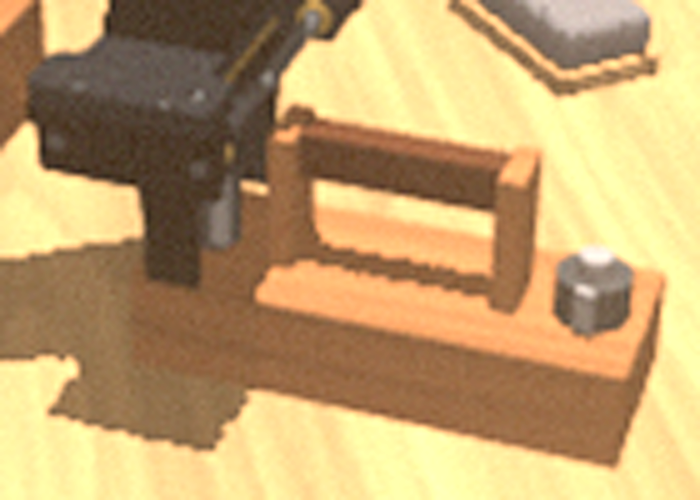

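Call:
{"fn": "carry_out", "kwargs": {
  "translation": [
    [0, 0, -1.5],
    [0, 0, -4],
    [0, 0, -7.5],
    [0, 0, -11],
    [0, 2, -12.5]
  ],
  "turn": [0, 0, 0, 0, 0],
  "gripper": [1, 1, 1, 1, 1]
}}

```text
time_s: 14.98
tool_pos: [0.5113, 0.0255, 0.1863]
tool_rot: [179.9, -0.2, 60.3]
force: [-0.3, 0.0, -1.1]
grip_width: 0.0869
```

Call:
{"fn": "carry_out", "kwargs": {
  "translation": [
    [0, 3, 0],
    [0, 5.5, 0],
    [0, 6.4, 0],
    [0, 6.4, 0],
    [0, 6.4, 0]
  ],
  "turn": [0, 0, 0, 0, 0],
  "gripper": [1, 1, 1, 1, 1]
}}

```text
time_s: 15.6
tool_pos: [0.5653, -0.0064, 0.1829]
tool_rot: [-180.0, -0.0, 60.3]
force: [0.3, -0.1, 1.3]
grip_width: 0.0865
```

```bash
python3 d.py .5676 -.0072 .087 60.1; python3 -c "
from h import *
im=snap('wrist','w14');snap('side','d14')
snap('scene','s14')
s=cv2.imread('pics/s14.png');d=cv2.imread('pics/d14.png')
cv2.imwrite('pics/sd14.png',np.hstack([cv2.convertScaleAbs(cv2.resize(a,None,fx=3,fy=3,interpolation=cv2.INTER_CUBIC),alpha=1.3) for a in (s[200:340,250:380],d[180:320,260:390])]))
"
```

```text
dxyz cm [0.04 0.24 9.59] turn 0.003 dist 0.096
{'time_s': 15.6, 'tool_pos': [0.5653, -0.0064, 0.1829], 'tool_rot': [-179.9548, -0.0196, 60.2636], 'force': [0.3153, -0.1101, 1.3042], 'grip_width': 0.0865}
```

View pics/w14.png

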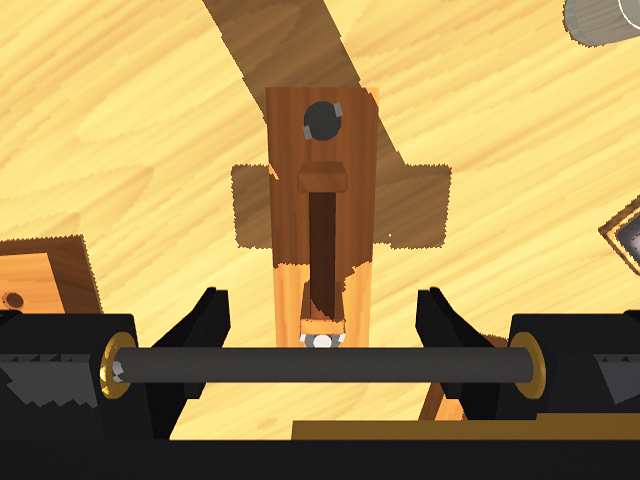

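View pics/sd14.png

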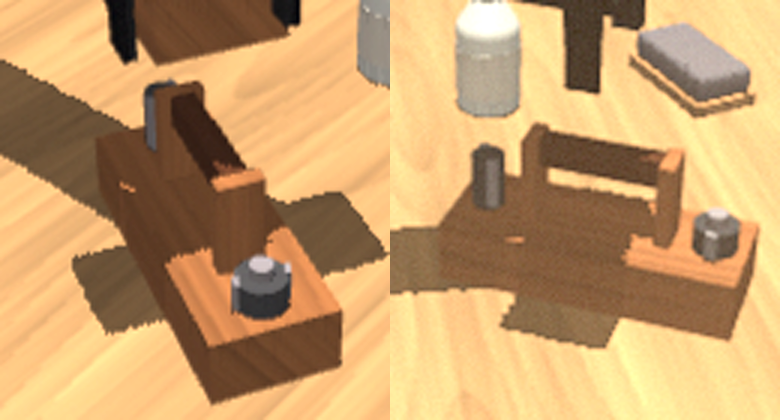

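Call:
{"fn": "carry_out", "kwargs": {
  "translation": [
    [0, 0.1, 2],
    [0, 0.15, 4.5],
    [0, 0.15, 7],
    [0, 0.15, 8.8],
    [0, 0.15, 9.6]
  ],
  "turn": [0, 0, 0, 0, 0],
  "gripper": [1, 1, 1, 1, 1]
}}

```text
time_s: 16.38
tool_pos: [0.5667, -0.0076, 0.0858]
tool_rot: [-179.9, 0.0, 60.2]
force: [0.7, -0.1, -0.1]
grip_width: 0.0873
```

Call:
{"fn": "carry_out", "kwargs": {
  "translation": [
    [0, 0, 0],
    [0, 0, 0],
    [0, 0, 0],
    [0, 0, 0]
  ],
  "turn": [0, 0, 0, 0],
  "gripper": [0.8, 0.6, 0.4, 0.4]
}}

```text
time_s: 16.88
tool_pos: [0.5676, -0.0078, 0.0873]
tool_rot: [180.0, -0.0, 60.2]
force: [-0.0, 0.4, 0.5]
grip_width: 0.0552
```

```bash
python3 d.py .5676 -.0072 .087 60.1; python3 -c "
from h import *
im=snap('wrist','w15');snap('side','d15')
cv2.imwrite('pics/d15c.png',cv2.resize(cv2.imread('pics/d15.png')[180:320,240:400],None,fx=4.5,fy=4.5))
"
```

```text
dxyz cm [ 0.05 -0.03  0.03] turn 0.002 dist 0.001
{'time_s': 16.875, 'tool_pos': [0.5676, -0.0078, 0.0873], 'tool_rot': [179.9613, -0.0369, 60.2217], 'force': [-0.0053, 0.3601, 0.4706], 'grip_width': 0.0552}
```

View pics/w15.png

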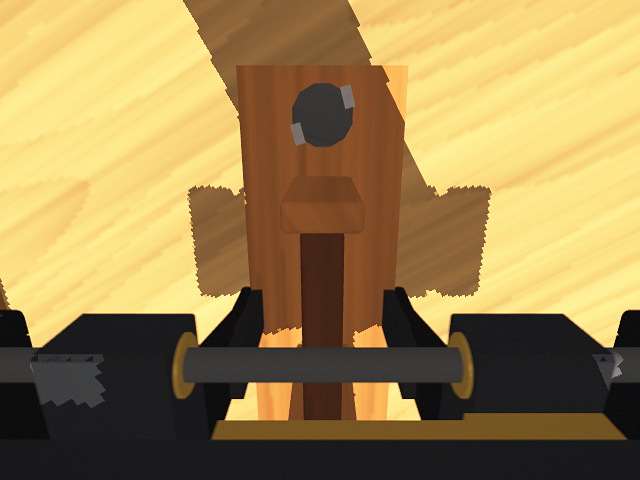

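View pics/d15c.png

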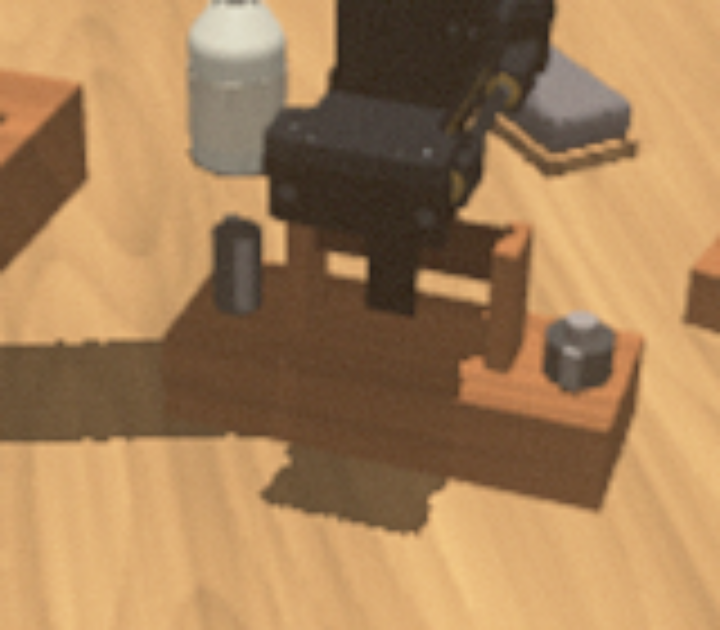

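Call:
{"fn": "carry_out", "kwargs": {
  "translation": [
    [0, 0, 0],
    [0, 0, 0],
    [0, 0, 0],
    [0, 0, 0],
    [0, 0, 0]
  ],
  "turn": [0, 0, 0, 0, 0],
  "gripper": [0.25, 0.2, 0, 0, 0],
  "squeeze": 15
}}

```text
time_s: 17.6
tool_pos: [0.5673, -0.0078, 0.0867]
tool_rot: [-180.0, -0.0, 60.2]
force: [-0.2, -0.0, 0.1]
grip_width: 0.0159
```

Call:
{"fn": "carry_out", "kwargs": {
  "translation": [
    [0, 0, 0],
    [0, 0, 0],
    [0, 0, 0],
    [0, 0, 0]
  ],
  "turn": [0, 0, 0, 0],
  "gripper": [0, 0, 0, 0],
  "squeeze": 50
}}

```text
time_s: 18.1
tool_pos: [0.5673, -0.0078, 0.0868]
tool_rot: [-180.0, -0.0, 60.2]
force: [0.0, -0.3, 0.0]
grip_width: 0.0155
```

Call:
{"fn": "carry_out", "kwargs": {
  "translation": [
    [0, 0, -0.3],
    [0, 0, -0.6],
    [0, 0, -1],
    [0, 0, -1.5],
    [0, 0, -1.5]
  ],
  "turn": [0, 0, 0, 0, 0],
  "gripper": [0, 0, 0, 0, 0]
}}

```text
time_s: 18.73
tool_pos: [0.5678, -0.0079, 0.1024]
tool_rot: [179.9, -0.0, 60.2]
force: [0.2, -0.7, -6.9]
grip_width: 0.0158
```

```bash
python3 d.py .5676 -.0072 .187 60.1; python3 -c "
from h import *
print(telemetry.get_obs()['wrist_torque'])
snap('side','d16')
cv2.imwrite('pics/d16c.png',cv2.resize(cv2.imread('pics/d16.png')[180:320,240:400],None,fx=4.5,fy=4.5))
"
```

```text
dxyz cm [ 0.05 -0.05 -8.46] turn 0.002 dist 0.085
{'time_s': 18.725, 'tool_pos': [0.5678, -0.0079, 0.1024], 'tool_rot': [179.9423, -0.0467, 60.2202], 'force': [0.2393, -0.6692, -6.8616], 'grip_width': 0.0158}
[-0.0539636  -0.03429272 -0.05344649]
```

View pics/d16c.png

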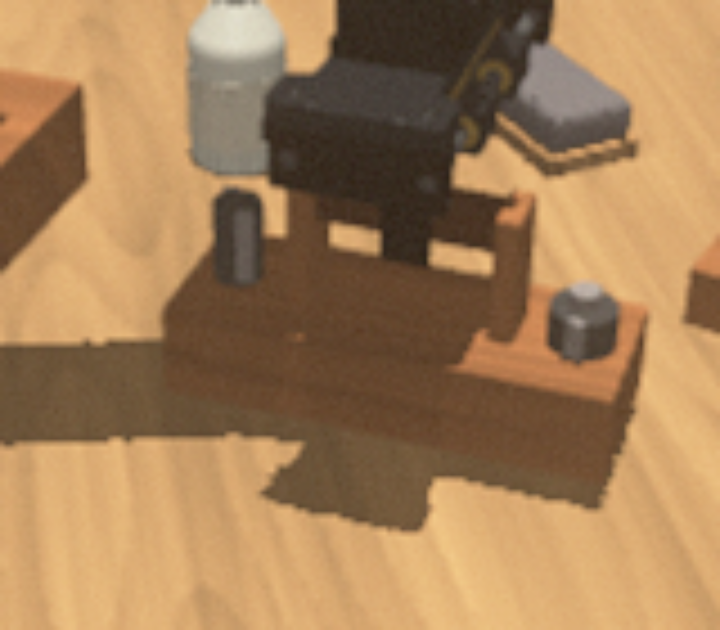

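Off the bench, level, weight 6.9 N. Raising to about 10 cm.

Call:
{"fn": "carry_out", "kwargs": {
  "translation": [
    [0, 0, -1],
    [0, 0, -2.5],
    [0, 0, -4],
    [0, 0, -5.5],
    [0, 0, -7]
  ],
  "turn": [0, 0, 0, 0, 0],
  "gripper": [0, 0, 0, 0, 0]
}}

```text
time_s: 19.4
tool_pos: [0.5674, -0.0079, 0.1731]
tool_rot: [180.0, -0.0, 60.2]
force: [-0.1, 0.8, -7.3]
grip_width: 0.0158
```

Call:
{"fn": "carry_out", "kwargs": {
  "translation": [
    [0, 0, -0.8],
    [0, 0, -1.5],
    [0, 0, -1.5],
    [0, 0, -1.5],
    [0, 0, -1.5]
  ],
  "turn": [0, 0, 0, 0, 0],
  "gripper": [0, 0, 0, 0, 0]
}}

```text
time_s: 20.02
tool_pos: [0.567, -0.0078, 0.1862]
tool_rot: [-180.0, 0.0, 60.2]
force: [-0.3, -0.9, -6.0]
grip_width: 0.0153
```

Call:
{"fn": "carry_out", "kwargs": {
  "translation": [
    [0, 0, 0],
    [0, 0, 0],
    [0, 0, 0],
    [0, 0, 0],
    [0, 0, 0]
  ],
  "turn": [0, 0, 0, 0, 0],
  "gripper": [0, 0, 0, 0, 0]
}}

```text
time_s: 20.65
tool_pos: [0.5673, -0.0079, 0.1868]
tool_rot: [180.0, -0.0, 60.2]
force: [0.8, -0.0, -7.0]
grip_width: 0.0155
```

```bash
python3 d.py .5676 -.0072 .187 60.1; python3 -c "
from h import *
snap('side','d17');snap('scene','s17');snap('wrist','w17')
s=cv2.imread('pics/s17.png');d=cv2.imread('pics/d17.png')
cv2.imwrite('pics/sd17.png',np.hstack([cv2.convertScaleAbs(cv2.resize(a,None,fx=2.6,fy=2.6,interpolation=cv2.INTER_CUBIC),alpha=1.3) for a in (s[130:350,230:380],d[120:340,250:400])]))
print(telemetry.get_obs()['joint_velocities'].round(3))
"; python3 d.py .5676 -.0072 .187 60.1
```

```text
dxyz cm [ 0.07 -0.01 -0.02] turn 0.002 dist 0.001
{'time_s': 20.65, 'tool_pos': [0.5673, -0.0079, 0.1868], 'tool_rot': [179.9969, -0.004, 60.2206], 'force': [0.8261, -0.0464, -6.9816], 'grip_width': 0.0155}
[ 0.042  0.059 -0.08  -0.026 -0.061  0.046 -0.009]
dxyz cm [ 0.07 -0.01 -0.02] turn 0.002 dist 0.001
{'time_s': 20.8, 'tool_pos': [0.5673, -0.0079, 0.1868], 'tool_rot': [179.9957, -0.0042, 60.2208], 'force': [-0.0529, 0.1533, -5.7268], 'grip_width': 0.0158}
```

View pics/sd17.png

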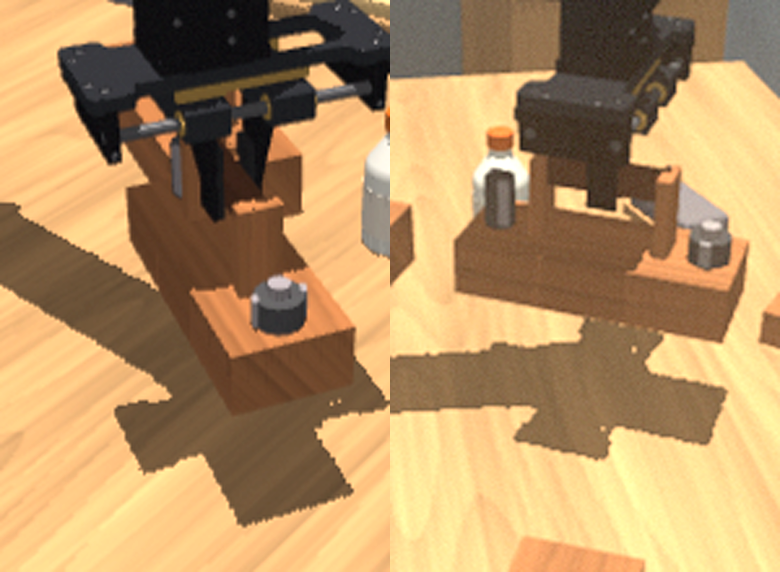

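View pics/w17.png

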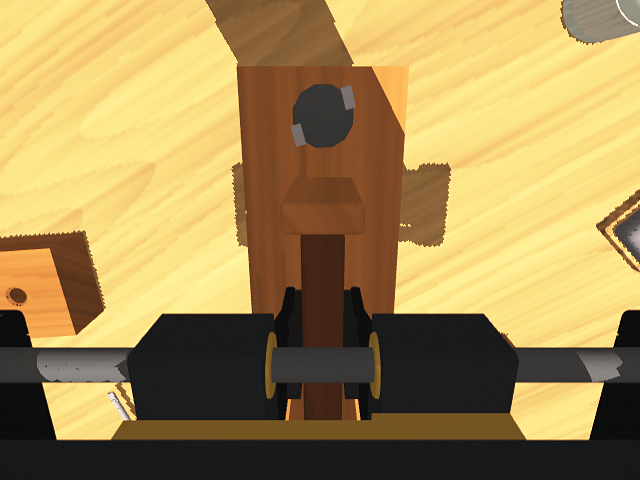

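```bash
python3 -c "
from h import *
print(sign_off())"
```

```text
the job is handed in; nothing more can be done
None
```

I moved the router bit from the bench block into the empty bore of the middle-sized caddy and let go of it. I then lifted the caddy by its handle bar and handed the job in while holding it about 10 cm above the bench, at about 20.8 s of the 51 s allowed. `sign_off` gave no verdict, so the result below rests on my own checks.

**Last checks:**
- **Height and stillness:** the tool was steady at z 0.187 m after a 0.100 m rise since gripping the bar, with joint speeds of at most 0.08°/s.
- **Grip and load:** the grip was set to 50 N, the opening read about 15.8 mm on the 16 mm bar, and the measured load was about 6–7 N.
- **Level and seated:** the wrist view of the caddy and the loaded bit matched the view before the lift to within about 2 pixels. The side and scene views showed the caddy level and both cutters resting on its top.
- **Other objects:** I never touched the glue bottle, sanding block or screwdriver, and they looked unmoved in the pictures.

**What disagreed:** the wrist camera put the bore and the bench block 2–4 mm away from where the scene and side cameras put them. I lined up the insertion by the bit's foot and the bore together in the wrist view. The bit went in with under 4 N of force.

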